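Load the specimen tray and bring the lab jack up to the gauge

TASK

Stand every specimen jar from the mat upright in the grey divided tray on the lab jack, one to a cell (any cells). Only when all are loaded, turn the jack's knob to raise the platform until it just touches the foot of the dial gauge above it, lifting the foot by a millimetre or two and never ramming the gauge, and leave it so. Leave the cutter, the steel weight and the plastic cup alone.

Things in the scene. Friction and masses are not known exactly. Their poses are not given: they have to be found in the camera images.
- jar0_mid (a point): Specimen jar: upright cylinder 40 mm in diameter and 64 mm high, aluminium with a white cap and a heavy steel base, so that it does not tip easily; about 150 g; 4 to 6 such jars are present, all alike, standing at first on the grey mat (3 mm thick) at the robot's right. The point is the jar's centre, 32 mm above its underside; z runs up its axis.
- jar1_mid (a point): Specimen jar: upright cylinder 40 mm in diameter and 64 mm high, aluminium with a white cap and a heavy steel base, so that it does not tip easily; about 150 g; 4 to 6 such jars are present, all alike, standing at first on the grey mat (3 mm thick) at the robot's right. The point is the jar's centre, 32 mm above its underside; z runs up its axis.
- jar2_mid (a point): Specimen jar: upright cylinder 40 mm in diameter and 64 mm high, aluminium with a white cap and a heavy steel base, so that it does not tip easily; about 150 g; 4 to 6 such jars are present, all alike, standing at first on the grey mat (3 mm thick) at the robot's right. The point is the jar's centre, 32 mm above its underside; z runs up its axis.
- jar3_mid (a point): Specimen jar: upright cylinder 40 mm in diameter and 64 mm high, aluminium with a white cap and a heavy steel base, so that it does not tip easily; about 150 g; 4 to 6 such jars are present, all alike, standing at first on the grey mat (3 mm thick) at the robot's right. The point is the jar's centre, 32 mm above its underside; z runs up its axis.
- jar4_mid (a point): Specimen jar: upright cylinder 40 mm in diameter and 64 mm high, aluminium with a white cap and a heavy steel base, so that it does not tip easily; about 150 g; 4 to 6 such jars are present, all alike, standing at first on the grey mat (3 mm thick) at the robot's right. The point is the jar's centre, 32 mm above its underside; z runs up its axis.
- jar5_mid (a point): Specimen jar: upright cylinder 40 mm in diameter and 64 mm high, aluminium with a white cap and a heavy steel base, so that it does not tip easily; about 150 g; 4 to 6 such jars are present, all alike, standing at first on the grey mat (3 mm thick) at the robot's right. The point is the jar's centre, 32 mm above its underside; z runs up its axis.
- tray_center (a point): Grey divided tray, fixed on the platform of the lab jack and rising with it: 139 mm (x) by 162 mm (y) outside, 2 cells along x by 3 along y, walls and dividers 3 mm thick, their tops 22 mm above the tray's floor. The point is the centre of the tray's floor, its axes are the tray's; z is up, and +y leads towards the gauge, -y towards the knob.
- cell00 (a point): Centre of the floor of tray cell 0,0 (inside 65 mm along the tray's x, 50 mm along y); its axes are the tray's. Neighbouring cells are 68 mm apart in x and 53 mm in y, so a gripper that closes along the tray's x has the most room.
- cell01 (a point): Centre of the floor of tray cell 0,1 (inside 65 mm along the tray's x, 50 mm along y); its axes are the tray's. Neighbouring cells are 68 mm apart in x and 53 mm in y, so a gripper that closes along the tray's x has the most room.
- cell02 (a point): Centre of the floor of tray cell 0,2 (inside 65 mm along the tray's x, 50 mm along y); its axes are the tray's. Neighbouring cells are 68 mm apart in x and 53 mm in y, so a gripper that closes along the tray's x has the most room.
- cell10 (a point): Centre of the floor of tray cell 1,0 (inside 65 mm along the tray's x, 50 mm along y); its axes are the tray's. Neighbouring cells are 68 mm apart in x and 53 mm in y, so a gripper that closes along the tray's x has the most room.
- cell11 (a point): Centre of the floor of tray cell 1,1 (inside 65 mm along the tray's x, 50 mm along y); its axes are the tray's. Neighbouring cells are 68 mm apart in x and 53 mm in y, so a gripper that closes along the tray's x has the most room.
- cell12 (a point): Centre of the floor of tray cell 1,2 (inside 65 mm along the tray's x, 50 mm along y); its axes are the tray's. Neighbouring cells are 68 mm apart in x and 53 mm in y, so a gripper that closes along the tray's x has the most room.
- knob (a joint): Turn of the lab jack's knob in rad: 0 at the start (platform lowest), growing to 9.2 as it is turned clockwise seen from above about its upright axis, which raises the platform 4 mm per rad. It stays where it is left; it takes about 0.15 to 0.25 N m to turn.
- knob_grip (a point): Middle of the knob's grip, on its axis: a black upright bar 52 mm long, 14 mm thick and 38 mm high on a black disc 54 mm across, beside the tray. The point is 14 mm below the bar's top and 24 mm above the disc; x runs along the bar (at the start along the tray's x), y across it, z up. The knob does not rise with the platform.
- pad (a point): Dark spot 30 mm across on the upper face of the aluminium platform, straight below the gauge's foot: the place where platform and foot meet.
- foot_tip (a point): Underside of the gauge's foot, a steel disc 18 mm across under the dial gauge. The gauge is clamped on the column at a different height each time: at the start the foot hangs 14 to 26 mm above the pad.
- foot (a joint): How far the gauge's foot has been lifted by the platform, in m: 0 hanging free, up to 0.010 at its stop. It is sprung, and gives way under about 1.6 to 2.4 N. The red needle on the dial turns once round for 10 mm.
- cutter_mid (a point): Bystander: green round sample cutter with a black hand knob, 110 mm across and 104 mm high, standing free beyond the mat; the point is half-way up.
- weight_center (a point): Bystander: steel weight, a cylinder 70 mm across and 70 mm high; the point is its centre.
- beaker: Bystander: clear plastic cup 70 mm across and 85 mm high; the point is the centre of its underside.
There are look-alikes about, which are no part of the job. Leave any brown or green look-alike of the part that bears jar5_mid alone.

How it is judged:
By the outcome, as a careful person would: the job done as asked, in the order asked, and still so for the second after the job is handed in, with the robot touching nothing.
Of jar0, jar1, jar2, jar3, jar4, jar5 only 4 to 6 are there at a start; the rules pass over those that are not, and their reading is None.
At some moment in a run one of jar0, jar1, jar2, jar3, jar4, jar5 may be knocked a few centimetres aside while the robot is not near it.
It also fails if it takes over 210 s, if anything falls off the work surface, if the arm or the gripper's body presses on something with over 40 N, if the wrist force passes 120 N, or if a joint passes its speed limit or range.

ROBOT

A 7-joint arm with a two-finger parallel gripper is mounted at the origin on the work surface. World frame = base frame: x ahead of the robot, y to its left, z up, the work surface at z = 0. Lengths are in m, angles in rad, forces in N, time in s.
With the tool pointing down it reaches from about 0.425 to 0.95 m from the base axis. Payload 4.7 kg.
Tool frame: the origin (TCP) lies between the finger pads; the fingertips stand 25 mm ahead of it and the grasp point (between the pads) lies 6 mm ahead of it; x points along the fingers, z is the direction in which the jaws open and shut, and the axes are right-handed (so a half turn about x gives the same grasp; the last joint's range is limited). The gripper opens to 85 mm and grips with 20 to 120 N. Pads are 22 mm wide; open, the fingers measure 114 mm over their backs; the gripper's body (76 mm by 85 mm) begins 54 mm behind the grasp point. The pads swing forward as they close: fully open they stand 13 mm farther back than shut.
Start: joints at [1.226, 0.469, -0.049, 1.532, 0.024, 1.141, -0.082], TCP at [0.21, -0.642, 0.256] pointing down, gripper open.
Joint ranges: [-2.59, 2.59], [-0.33, 1.99], [-1.39, 1.29], [0.1, 2.45], [-1.04, 4.18], [0.21, 1.99], [-2.66, 2.66]. Speed limits (rad/s): [2.57, 2.57, 3.14, 3.14, 3.14, 3.14, 3.14].

INTERFACE

Orientations are given as a 3x3 rotation matrix whose columns are the frame's x, y, z axes.
In Python, from rig import * gives the robot as it stands. Calls block until the motion is done:
- movep(position, orientation): joint-space move of the TCP to a pose.
- move_l(position, attitude=None, feed=0.15, until_force=None): straight line of the TCP; attitude=None keeps the orientation; feed is the mean speed in m/s. With until_force (N) it stops when the force on the tool has changed by that much, and returns True; else False.
- move_joints(angles): joint-space move.
- command_gripper(opening, newtons=None): finger opening in m; newtons is the grip in N (None keeps the last); returns when the fingers have stopped.
- sleep(seconds).
- inverse_kinematics(position, orientation): joint angles nearest the present ones, or None.
- sense(): the state.
- camera(name): name is "scene" or "top"; returns (picture, depth): 480x640x3 uint8, red, green, blue; 480x640 float32, m along the optical axis (not along the pixel's ray), 0 where there is no reading.
- camera_params(name): a dict with "K" (3x3 intrinsics, pixels), "position" and "rotation" of the camera in the world. Camera axes: x right, y down, z forward; pixel columns grow to the right and rows downward; lengths in m; the calibration is good to about 2 mm. A picture is of the moment at which its call begins. camera_params takes no time and is no camera call.
A pose or a line that the arm cannot do raises Unreachable and nothing moves.
- finish_job(): hands the job in, once; it reports no verdict.
The state is a dict: "time_s": time; "joint_pos": joint angles; "qd": joint speeds; "joint_efforts": joint torques, N m; "position": TCP position; "tcp_rot": TCP orientation; "wrist_force": force on the tool from outside, world axes, zero at the start; "ft_torque": the same for the moment, N m; "finger_gap": finger opening in m.
Only numpy, scipy, OpenCV 4.12 (cv2) and the standard library are available. Lean on these libraries where they do the work, as an engineer would, in place of code of your own. Each camera call takes 0.05 s, during which the arm holds its last target. There are 200 camera calls.

## Working session

There is one attempt and no reset: what is moved stays moved. The work goes in short steps, each a Python script; the robot and the scene stay as the last script left them, time stands still between calls to the robot, and variables do not carry over. Pictures are saved under pics/ and viewed, about 12 in all and at most 16, crops included, and the job is handed in when it is done.

```bash
ls; mkdir -p pics; python3 - <<'E'
from rig import *
import cv2,numpy as np
for n in("scene","top"):
    p,d=camera(n);np.save(f"pics/{n}_d.npy",d);cv2.imwrite(f"pics/{n}0.png",p[:,:,::-1]);c=camera_params(n);print(n,c["K"],c["position"],c["rotation"])
s=sense();print(s["time_s"],s["position"],s["tcp_rot"])
E
```

```text
pics
scene [[485.26044194   0.         321.71639454]
 [  0.         485.26044194 243.85840509]
 [  0.           0.           1.        ]] [ 1.18213323 -0.40060397  0.94910352] [[ 0.49088745  0.66016351 -0.56851882]
 [ 0.87121612 -0.37455691  0.31731625]
 [-0.00346204 -0.65106932 -0.75901037]]
top [[547.17372181   0.         319.90500949]
 [  0.         547.17372181 241.68989033]
 [  0.           0.           1.        ]] [ 0.42651713 -0.03941131  1.31214716] [[ 0.01664683 -0.99486363  0.09984605]
 [-0.99984984 -0.01704428 -0.00312885]
 [ 0.00481459 -0.09977897 -0.99499798]]
0.1 [ 0.20950212 -0.64117153  0.25536233] [[-5.94034914e-04  9.50542320e-01  3.10594502e-01]
 [ 1.65176924e-03  3.10595066e-01 -9.50540886e-01]
 [-9.99998459e-01 -5.16240268e-05 -1.75458088e-03]]
```

View pics/scene0.png

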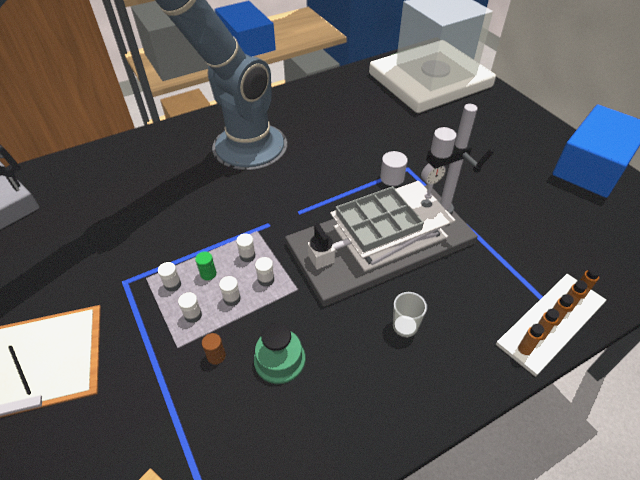

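View pics/top0.png

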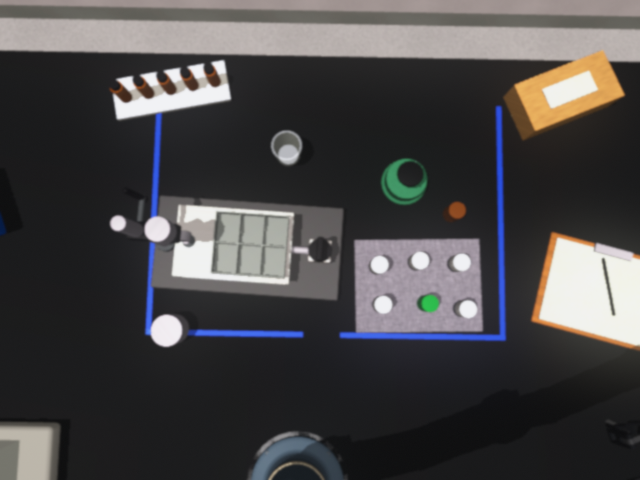

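Scene: five white jars, at top-view pixels (380,264), (420,260), (461,262), (383,304) and (468,308). The look-alikes are green (430,303) and brown (457,210), and I will leave both alone. The jack's tray is near (252,245) and its knob near (319,250). Next I'll measure these and confirm with an enlarged crop.

```bash
cat > h.py <<'E'
from rig import *
import cv2,numpy as np
def ray(n,u,v):
    c=camera_params(n);r=np.array(c["rotation"])@np.linalg.solve(c["K"],[u,v,1.]);return np.array(c["position"]),r
def onplane(n,u,v,z):
    o,r=ray(n,u,v);return o+r*(z-o[2])/r[2]
def cloud(n,d):
    c=camera_params(n);K=c["K"];v,u=np.mgrid[:480,:640]
    P=np.stack([(u-K[0,2])/K[0,0]*d,(v-K[1,2])/K[1,1]*d,d],-1)
    return P@np.array(c["rotation"]).T+np.array(c["position"])
def proj(n,P):
    c=camera_params(n);q=c["K"]@(np.array(c["rotation"]).T@(np.array(P)-c["position"]));return q[:2]/q[2]
def jars(img,z=.067,box=(350,235,490,340),lo=150,n="top"):
    """white caps in the top view -> world xy on plane z"""
    m=((img.min(2)>lo)&(np.ptp(img.astype(int),axis=2)<30)).astype(np.uint8)
    x0,y0,x1,y1=box;M=np.zeros_like(m);M[y0:y1,x0:x1]=m[y0:y1,x0:x1]
    k,_,st,c=cv2.connectedComponentsWithStats(M)
    return [(c[i].round(1),st[i,4],onplane(n,*c[i],z).round(4)) for i in range(1,k) if st[i,4]>60]
E
python3 - <<'E'
from h import *
t=cv2.imread("pics/top0.png")[:,:,::-1];s=cv2.imread("pics/scene0.png")[:,:,::-1]
for j in jars(t):print(*j)
print("scene")
for j in jars(s,box=(140,225,300,340),n="scene"):print(*j)
P=cloud("top",np.load("pics/top_d.npy"));Q=cloud("scene",np.load("pics/scene_d.npy"))
for nm,u,v in [("mat",400,285),("jar",380,264),("cell",230,230),("cell",275,263),("platform",190,260),("disc",331,250),("knobtop",319,246),("spot",188,238)]:print(nm,P[v-1:v+2,u-1:u+2].reshape(-1,3).mean(0).round(4))
a=cv2.resize(t[190:310,100:360],None,fx=3,fy=3,interpolation=cv2.INTER_CUBIC)
b=cv2.resize(s[120:300,280:480],None,fx=4,fy=4,interpolation=cv2.INTER_CUBIC)[:,:780]
c=np.zeros((1080,800,3),np.uint8)
cv2.imwrite("pics/ct.png",a[:,:,::-1]);cv2.imwrite("pics/cs.png",cv2.resize(b,None,fx=.83,fy=.83)[:,:,::-1])
E
```

```text
[418.4 284.7] 6702 [ 0.4572 -0.2687  0.067 ]
[361.3 259.1] 88 [ 0.5132 -0.1383  0.067 ]
[362.6 320.5] 74 [ 0.3745 -0.1425  0.067 ]
scene
[219.6 287.1] 6832 [ 0.5198 -0.2919  0.067 ]
mat [ 0.4573 -0.2365  0.0024]
jar [ 0.5028 -0.1812  0.0659]
cell [0.5718 0.1588 0.0926]
cell [0.4994 0.0561 0.0923]
platform [0.5031 0.2464 0.0897]
disc [ 0.5337 -0.0693  0.0563]
knobtop [ 0.5357 -0.0413  0.1306]
spot [0.5413 0.227  0.198 ]
```

View pics/ct.png

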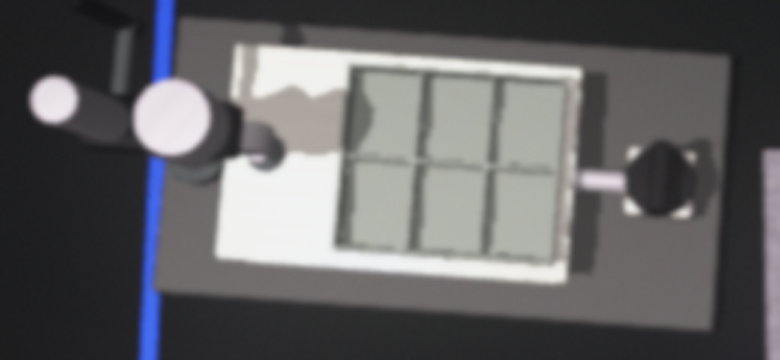

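View pics/cs.png

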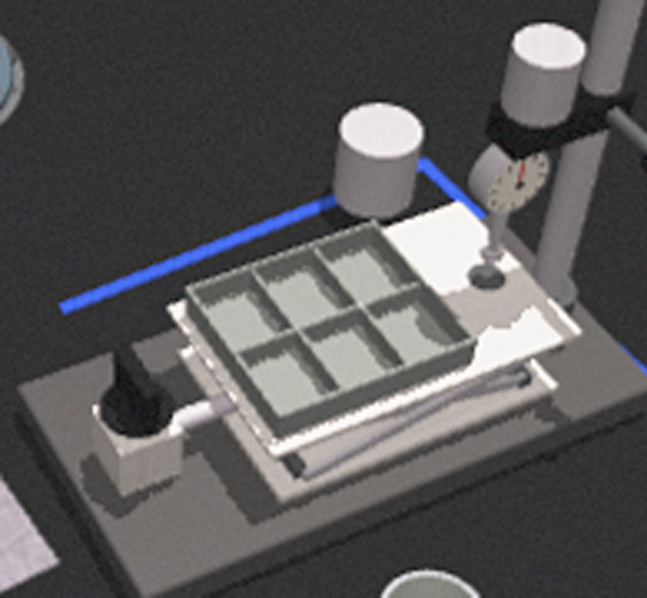

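The crops show the tray rim, 2x3 empty cells, the knob bar at full image (319,246) roughly along tray x, the dark pad and the foot above it. The threshold merged the mat with the caps, so I'll segment by height instead.

```bash
cat >> h.py <<'E'
def jars(img,d,zlo=.055,zhi=.08,X=(.33,.6),Y=(-.45,-.09)):
    """jar caps by height in the top view: cap centre from white pixels, ray on the cap plane"""
    P=cloud("top",d);m=(P[...,2]>zlo)&(P[...,2]<zhi)&(P[...,0]>X[0])&(P[...,0]<X[1])&(P[...,1]>Y[0])&(P[...,1]<Y[1])
    k,L,st,c=cv2.connectedComponentsWithStats(m.astype(np.uint8));o=[]
    for i in range(1,k):
        if st[i,4]<80:continue
        q=L==i;col=np.median(img[q],0);z=np.median(P[q][:,2])
        (u,v),r=cv2.minEnclosingCircle(np.argwhere(q)[:,::-1].astype(np.float32))
        o.append((c[i].round(1),st[i,4],col,z.round(4),P[q].mean(0).round(4),onplane("top",*c[i],.067)[:2].round(4)))
    return o
E
python3 - <<'E'
from h import *
t=cv2.imread("pics/top0.png")[:,:,::-1];dt=np.load("pics/top_d.npy");ds=np.load("pics/scene_d.npy")
for j in jars(t,dt):print(*j)
P=cloud("top",dt);Q=cloud("scene",ds)
def sel(C,x,y,z):
    m=(C[...,0]>x[0])&(C[...,0]<x[1])&(C[...,1]>y[0])&(C[...,1]<y[1])&(C[...,2]>z[0])&(C[...,2]<z[1]);return C[m]
for nm,C in(("top",P),("scene",Q)):
    r=sel(C,(.42,.65),(-.0,.25),(.105,.122));print(nm,"rim",len(r),np.median(r[:,2]),cv2.minAreaRect(r[:,:2].astype(np.float32)))
    r=sel(C,(.42,.65),(-.0,.18),(.086,.099));print(" floor z",np.percentile(r[:,2],[10,50,90]))
    r=sel(C,(.45,.62),(-.12,-.0),(.108,.15));print(" knob",len(r),np.percentile(r[:,2],[5,50,95]),cv2.minAreaRect(r[:,:2].astype(np.float32)),r.mean(0))
    r=sel(C,(.45,.62),(-.12,-.0),(.08,.105));print(" disc",len(r),np.percentile(r[:,2],[5,50,95]) if len(r) else 0,cv2.minAreaRect(r[:,:2].astype(np.float32)) if len(r) else 0)
    r=sel(C,(.42,.65),(.18,.32),(.080,.099));print(" plat",len(r),np.median(r[:,2]),cv2.minAreaRect(r[:,:2].astype(np.float32)))
    r=sel(C,(.42,.65),(-.1,.35),(.080,.099));print(" plat+tray",cv2.minAreaRect(r[:,:2].astype(np.float32)))
# scene gauge column: list points near the foot
for v in range(186,214,2):
    print(v,[(u,*Q[v,u].round(3)) for u in range(422,436,3)])
s=cv2.imread("pics/scene0.png")
cv2.imwrite("pics/foot.png",cv2.resize(s[140:220,400:480],None,fx=7,fy=7,interpolation=cv2.INTER_CUBIC))
E
```

```text
[419.2 260.1] 243 [240. 241. 243.] 0.066 [ 0.5133 -0.2707  0.0658] [ 0.5132 -0.2705]
[460.5 261.8] 250 [239. 240. 243.] 0.0659 [ 0.511  -0.3652  0.0656] [ 0.5109 -0.3649]
[378.5 264.2] 239 [240. 240. 243.] 0.066 [ 0.5023 -0.1778  0.066 ] [ 0.5023 -0.1777]
[429. 303.] 252 [ 47. 187.  78.] 0.0659 [ 0.4163 -0.2928  0.0657] [ 0.4163 -0.2925]
[382.3 304.1] 245 [240. 240. 243.] 0.0662 [ 0.4121 -0.187   0.0661] [ 0.4121 -0.1869]
[466.7 308.4] 258 [239. 240. 243.] 0.0658 [ 0.4054 -0.3784  0.0656] [ 0.4054 -0.378 ]
top rim 777 0.11212247371126982 ((0.5412817597389221, 0.14051489531993866), (0.2177520990371704, 0.13928866386413574), 86.85973358154297)
 floor z [0.0882936  0.09166267 0.09501919]
 knob 153 [0.1261117  0.13060302 0.134212  ] ((0.5305454134941101, -0.041681766510009766), (0.01388788316398859, 0.05078597739338875), 86.87139129638672) [ 0.53038788 -0.04165227  0.13041364]
 disc 312 [0.08774337 0.09276192 0.09687094] ((0.5300872325897217, -0.04267947003245354), (0.04994986206293106, 0.05166065692901611), 0.6184161901473999)
 plat 2821 0.08923174959157709 ((0.5467413067817688, 0.24639
[... 4791 characters left out ...]
.float64(0.573), np.float64(0.26), np.float64(0.089))]
210 [(422, np.float64(0.565), np.float64(0.229), np.float64(0.09)), (425, np.float64(0.57), np.float64(0.234), np.float64(0.092)), (428, np.float64(0.57), np.float64(0.244), np.float64(0.087)), (431, np.float64(0.577), np.float64(0.247), np.float64(0.091)), (434, np.float64(0.581), np.float64(0.254), np.float64(0.091))]
212 [(422, np.float64(0.568), np.float64(0.228), np.float64(0.086)), (425, np.float64(0.575), np.float64(0.23), np.float64(0.092)), (428, np.float64(0.577), np.float64(0.239), np.float64(0.088)), (431, np.float64(0.581), np.float64(0.245), np.float64(0.089)), (434, np.float64(0.584), np.float64(0.252), np.float64(0.088))]
```

View pics/foot.png

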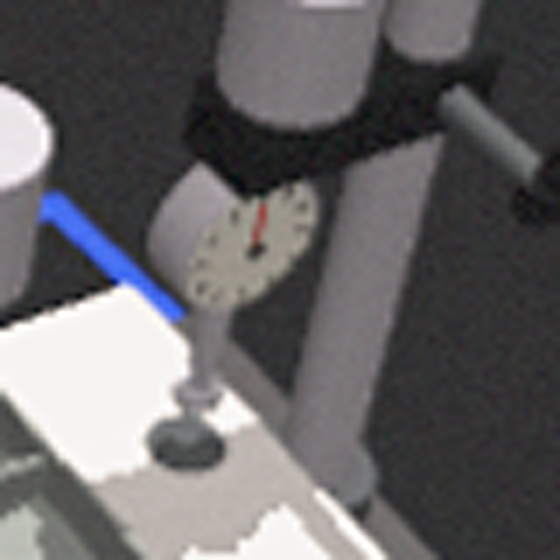

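```bash
cat >> h.py <<'E'
YAW=np.radians(-3.15)
def rot(yaw):  # tool down, jaws (tool z) along yaw
    z=np.array([np.cos(yaw),np.sin(yaw),0]);x=np.array([0,0,-1.]);return np.stack([x,np.cross(z,x),z],1)
E
python3 - <<'E'
from h import *
P=cloud("top",np.load("pics/top_d.npy"));Q=cloud("scene",np.load("pics/scene_d.npy"))
R=np.array([[np.cos(YAW),np.sin(YAW)],[-np.sin(YAW),np.cos(YAW)]])
for C in(P,Q):
    m=(C[...,0]>.45)&(C[...,0]<.63)&(C[...,1]>.02)&(C[...,1]<.205)&(C[...,2]>.107)&(C[...,2]<.119)
    w=C[m][:,:2]@R.T
    for k in(0,1):
        h,e=np.histogram(w[:,k],np.arange(w[:,k].min(),w[:,k].max()+.003,.003));print([(round(float(b),3),int(a)) for a,b in zip(h,e)])
for p in[(.503,-.178,.2),(.405,-.378,.2),(.405,-.378,.057),(.505,.168,.2),(.575,.06,.2),(.53,-.042,.2)]:
    for y in(YAW,YAW+np.pi):
        q=inverse_kinematics(p,rot(y));print(p,round(y,2),None if q is None else np.round(q,2))
E
```

```text
[(0.463, 101), (0.466, 13), (0.469, 11), (0.472, 7), (0.475, 7), (0.478, 6), (0.481, 10), (0.484, 8), (0.487, 10), (0.49, 11), (0.493, 10), (0.496, 10), (0.499, 8), (0.502, 7), (0.505, 6), (0.508, 9), (0.511, 8), (0.514, 11), (0.517, 11), (0.52, 12), (0.523, 10), (0.526, 8), (0.529, 47), (0.532, 62), (0.535, 8), (0.538, 9), (0.541, 11), (0.544, 9), (0.547, 9), (0.55, 12), (0.553, 9), (0.556, 6), (0.559, 7), (0.562, 9), (0.565, 6), (0.568, 11), (0.571, 7), (0.574, 10), (0.577, 11), (0.58, 7), (0.583, 7), (0.586, 8), (0.589, 5), (0.592, 8), (0.595, 11), (0.598, 92), (0.601, 36)]
[(0.061, 87), (0.064, 11), (0.067, 4), (0.07, 7), (0.073, 5), (0.076, 8), (0.079, 6), (0.082, 7), (0.085, 8), (0.088, 7), (0.091, 7), (0.094, 5), (0.097, 5), (0.1, 6), (0.103, 5), (0.106, 5), (0.109, 9), (0.112, 30), (0.115, 58), (0.118, 10), (0.121, 5), (0.124, 6), (0.127, 7), (0.13, 5), (0.133, 7), (0.136, 7), (0.139, 6), (0.142, 7), (0.145, 6), (0.148, 6), (0.151, 7), (0.154, 6), (0.157, 8), (0.16, 5), (0.163, 5), (0.166, 64), (0.169, 40), (0.172, 8), (0.175, 7), (0.178, 6), (0.181, 5), (0.184, 8), (0.187, 6
[... 1600 characters left out ...]
(0.405, -0.378, 0.2) -0.05 [ 0.99  0.36 -0.4   1.87  0.17  0.95  0.46]
(0.405, -0.378, 0.2) 3.09 [ 0.49  0.33  0.23  1.9  -0.09  0.92 -2.43]
(0.405, -0.378, 0.057) -0.05 [ 0.93  0.55 -0.33  1.97  0.28  0.66  0.37]
(0.405, -0.378, 0.057) 3.09 [ 0.48  0.54  0.25  2.   -0.22  0.63 -2.32]
(0.505, 0.168, 0.2) -0.05 [ 0.44  0.54 -1.13  1.89  0.56  1.07 -0.97]
(0.505, 0.168, 0.2) 3.09 [ 0.46  0.57 -1.17  1.89  0.59  1.09  2.14]
(0.575, 0.06, 0.2) -0.05 [ 0.38  0.47 -0.74  1.8   0.37  1.02 -0.56]
(0.575, 0.06, 0.2) 3.09 [ 0.63  0.66 -1.18  1.79  0.66  1.16  2.33]
(0.53, -0.042, 0.2) -0.05 [ 0.52  0.37 -0.65  1.91  0.27  0.95 -0.31]
(0.53, -0.042, 0.2) 3.09 [-0.83  0.49  1.12  1.98 -0.53  1.   -2.65]
```

```bash
cat >> h.py <<'E'
R=rot(YAW);T=np.array([.5326,.1415])
def tray2w(u,v):c,s=np.cos(YAW),np.sin(YAW);return np.array([c*u-s*v,s*u+c*v])
def cell(i,j):return tray2w(T[0]+(i-.5)*.068,T[1]+(j-1)*.053)
def white(img,d):return [j[5] for j in jars(img,d) if j[2].min()>180]
def snap(name):
    p,d=camera("top");cv2.imwrite(f"pics/{name}.png",p[:,:,::-1]);return p,d
def pick(xy):
    command_gripper(.068,40);movep([*xy,.16],R);move_l([*xy,.057],feed=.12);command_gripper(.02,40)
    g=sense()["finger_gap"];move_l([*xy,.26],feed=.2);print("picked",xy,"gap",g,sense()["finger_gap"]);return .034<sense()["finger_gap"]<.046
def place(c):
    x=cell(*c);move_l([*x,.26],R,feed=.3);move_l([*x,.154],feed=.15)
    hit=move_l([*x,.140],feed=.02,until_force=5);z=sense()["position"][2];command_gripper(.053)
    move_l([*x,.26],feed=.25);print("placed",c,x.round(3),"hit",hit,"z",z.round(4),"t",sense()["time_s"])
E
python3 - <<'E'
from h import *
p,d=snap("a1");w=white(p,d);print(w)
if pick(min(w,key=lambda a:-a[1])): place((0,2))
p,d=snap("a2");print(white(p,d));print(sense()["wrist_force"])
p,_=camera("scene");cv2.imwrite("pics/a2s.png",p[:,:,::-1])
E
```

```text
[array([ 0.5133, -0.2706]), array([ 0.5109, -0.3648]), array([ 0.5024, -0.1779]), array([ 0.4122, -0.1866]), array([ 0.4052, -0.378 ])]
picked [ 0.5024 -0.1779] gap 0.038901326056715944 0.03929255042352864
placed (0, 2) [0.509 0.167] hit True z 0.1479 t 8.5167
[array([ 0.5134, -0.2706]), array([ 0.5108, -0.3648]), array([ 0.4122, -0.1868]), array([ 0.4052, -0.3779])]
[-0.53803217  0.16373075 -0.12880058]
```

View pics/a2s.png

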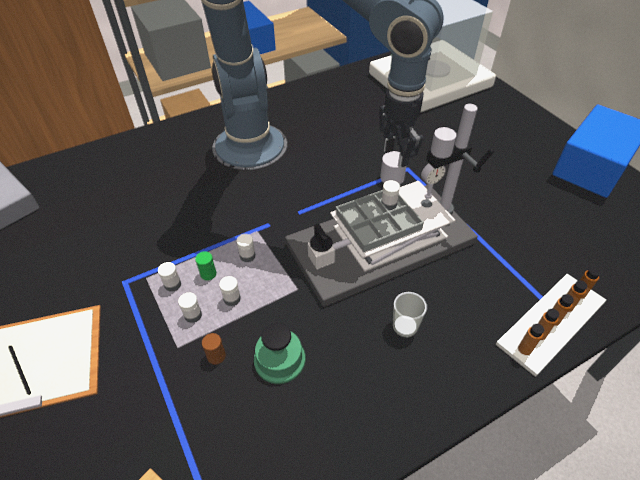

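The first jar stands upright in its cell at scene (391,190). I'll do the rest the same way, with a fresh picture before each pick.

```bash
python3 - <<'E'
from h import *
for k,c in enumerate([(0,1),(1,1),(0,0),(1,0)]):
    p,d=snap(f"b{k}");w=white(p,d);print([a.tolist() for a in w])
    if len(w)!=4-k: print("count!");break
    if not pick(max(w,key=lambda a:a[1])): print("miss");break
    place(c)
p,d=snap("b5");print(white(p,d),sense()["wrist_force"])
for j in jars(p,d,.14,.17,(.45,.63),(.02,.21)):print(*j)
p,_=camera("scene");cv2.imwrite("pics/b5s.png",p[:,:,::-1])
E
```

```text
[[0.5132, -0.2705], [0.5109, -0.3648], [0.4122, -0.1868], [0.4053, -0.3781]]
picked [ 0.4122 -0.1868] gap 0.03955131626127681 0.03959540493839277
placed (0, 1) [0.506 0.114] hit True z 0.1478 t 16.325
[[0.5133, -0.2706], [0.511, -0.365], [0.4053, -0.378]]
picked [ 0.5133 -0.2706] gap 0.03891279175641141 0.03905391311386746
placed (1, 1) [0.574 0.11 ] hit True z 0.148 t 24.3167
[[0.5109, -0.365], [0.405, -0.378]]
picked [ 0.5109 -0.365 ] gap 0.038806498804753405 0.03891617155967747
placed (0, 0) [0.503 0.061] hit True z 0.148 t 32.75
[[0.4051, -0.3781]]
picked [ 0.4051 -0.3781] gap 0.039307312600791525 0.038930864591188226
placed (1, 0) [0.571 0.057] hit True z 0.1479 t 41.2167
[] [-0.3074286  -0.85959526 -0.9823107 ]
[221.2 256.9] 291 [242. 243. 245.] 0.1555 [0.5067 0.1653 0.1552] [0.5128 0.1809]
[244.8 259.3] 239 [242. 243. 245.] 0.156 [0.5025 0.1152 0.1558] [0.5083 0.127 ]
```

View pics/b5s.png

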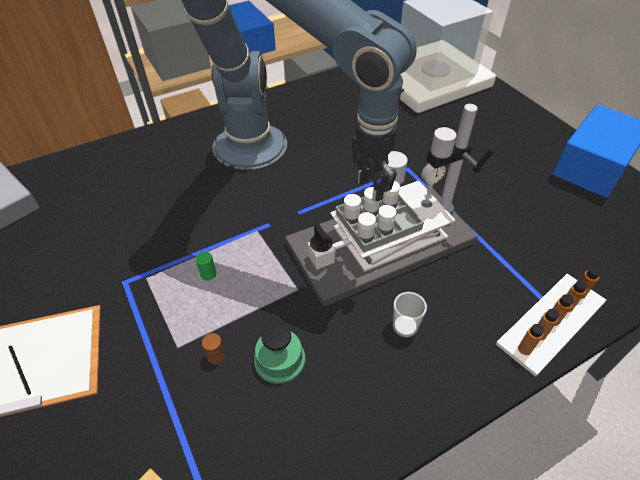

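All five jars are upright in the tray at scene (352,207), (371,199), (391,190), (387,217) and (366,226). Only the green look-alike is left on the mat. Next is the knob, starting with a hover test that j7 alone spins the tool.

```bash
cat >> h.py <<'E'
K=np.array([.5310,-.0417])
def spin(dq,n=1):
    for _ in range(n):
        q=np.array(sense()["joint_pos"]);q[6]+=dq/n;move_joints(q)
E
python3 - <<'E'
from h import *
command_gripper(.05,60)
movep([*K,.26],rot(YAW+np.pi/2));s=sense();print(np.round(s["joint_pos"],3),s["position"],s["time_s"])
spin(-1.);s=sense();print(s["position"],s["tcp_rot"][:,0],s["tcp_rot"][:,2],s["time_s"])
spin(1.)
p,d=snap("c0")
for j in jars(p,d,.14,.17,(.45,.63),(.02,.21)):print(*j)
print(white(p,d))
P=cloud("top",d);m=(P[...,0]>.46)&(P[...,0]<.6)&(P[...,1]>.2)&(P[...,1]<.23)&(abs(P[...,2]-.09)<.02);print("plat z",np.median(P[m][:,2]),m.sum())
p,_=camera("scene");cv2.imwrite("pics/c0s.png",p[:,:,::-1])
E
```

```text
[ 0.963  0.589 -1.355  1.819  0.61   1.245  0.946] [ 0.53106201 -0.04146926  0.25999909] 42.9083
[ 0.5311174  -0.04120818  0.26006219] [ 1.81871662e-04 -1.34969894e-04 -9.99999974e-01] [8.69375658e-01 4.94151755e-01 9.14191878e-05] 43.8583
[248.9 227.1] 284 [240. 241. 244.] 0.1558 [0.5713 0.1086 0.1555] [0.5823 0.1199]
[273.5 228.8] 268 [240.  241.  243.5] 0.156 [0.5684 0.0561 0.1557] [0.5793 0.0635]
[221.2 256.9] 292 [241. 241. 244.] 0.1559 [0.5066 0.1653 0.1555] [0.5128 0.181 ]
[246.  258.7] 285 [241. 241. 244.] 0.1557 [0.5037 0.1127 0.1556] [0.5096 0.1243]
[271.3 260.5] 280 [240. 241. 244.] 0.1558 [0.5008 0.0591 0.1557] [0.5065 0.0667]
[]
plat z 0.08896388600766181 787
```

```bash
cat >> h.py <<'E'
def st(tag):
    s=sense();z=np.array(s["tcp_rot"])[:,2]
    print(tag,"yaw",round(np.arctan2(z[1],z[0]),3),"pos",np.round(s["position"],4),"F",np.round(s["wrist_force"],1),"M",np.round(s["ft_torque"],2),"gap",round(s["finger_gap"],4),"t",s["time_s"])
def look(name):
    camera_z={}
    p,d=camera("top");P=cloud("top",d);m=(P[...,0]>.46)&(P[...,0]<.6)&(P[...,1]>.2)&(P[...,1]<.23)&(abs(P[...,2]-.1)<.025)
    s,_=camera("scene");cv2.imwrite(f"pics/{name}s.png",s[:,:,::-1]);cv2.imwrite(f"pics/{name}.png",p[:,:,::-1])
    print(name,"plat z",np.median(P[m][:,2]).round(4),m.sum())
E
python3 - <<'E'
from h import *
move_l([*K,.16],feed=.15)
print(move_l([*K,.125],feed=.05,until_force=6));st("down")
command_gripper(.005,60);st("grip")
spin(-.2);st("test");spin(-1.3);st("mid");look("d0")
spin(-1.5);st("end");look("d1")
E
```

```text
False
down yaw 1.517 pos [ 0.5312 -0.0415  0.1252] F [-0.2 -0.  -0.4] M [ 0.01 -0.03  0.01] gap 0.0499 t 46.575
grip yaw 1.516 pos [ 0.5311 -0.0424  0.1254] F [-1.4 -3.1  4.6] M [-0.49  0.33  0.  ] gap 0.013 t 46.9917
test yaw 1.319 pos [ 0.5312 -0.0421  0.1254] F [-0.2  0.1  0.5] M [ 0.09  0.   -0.06] gap 0.0131 t 47.3
mid yaw 0.022 pos [ 0.5329 -0.0408  0.1255] F [ 6.1  3.  -5.7] M [ 0.54 -0.98 -0.01] gap 0.0131 t 48.4833
d0 plat z 0.0951 789
end yaw -1.477 pos [ 0.5348 -0.0425  0.1255] F [ 5.7 -1.9 -3.5] M [-0.73 -0.81  0.06] gap 0.0135 t 49.925
d1 plat z 0.1008 803
```

```bash
sed -i 's/^K=.*/K=np.array([.5330,-.0418])/' h.py; python3 - <<'E'
from h import *
command_gripper(.05);p=sense()["position"];move_l([p[0],p[1],.175],feed=.1)
spin(np.pi-.02);move_l([*K,.175],rot(YAW+np.pi/2-2.99+np.pi),feed=.1);st("hover")
look("e0")
move_l([*K,.125],feed=.06,until_force=6);command_gripper(.005,60);st("grip")
a=cv2.imread("pics/c0s.png")[150:215,410:465];b=cv2.imread("pics/e0s.png")[150:215,410:465]
cv2.imwrite("pics/cmp.png",cv2.resize(np.hstack([a,b]),None,fx=7,fy=7,interpolation=cv2.INTER_CUBIC))
E
```

```text
hover yaw 1.667 pos [ 0.5331 -0.0418  0.175 ] F [0.5 0.2 0.1] M [ 0.02 -0.01 -0.05] gap 0.0503 t 53.9917
e0 plat z 0.101 805
grip yaw 1.667 pos [ 0.5333 -0.0425  0.1254] F [-1.  -2.5  5. ] M [-0.52  0.26 -0.07] gap 0.0132 t 55.4917
```

View pics/cmp.png

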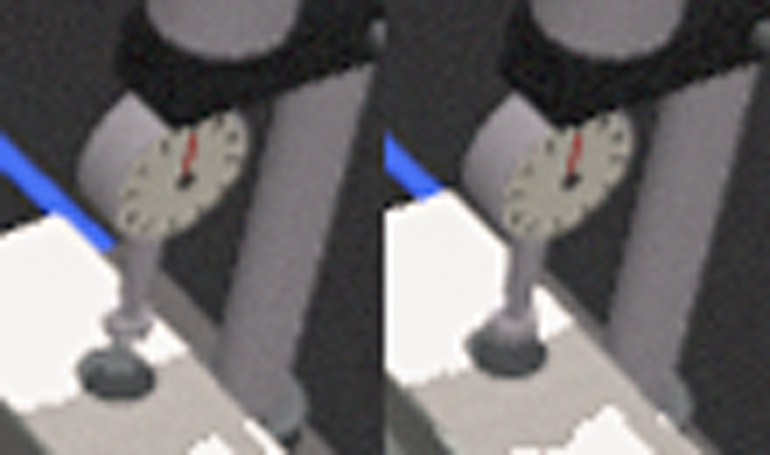

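The foot is still just clear of the pad and the needle points up (570,155 in the crop). I'll raise in small steps and track the red needle's centroid.

```bash
cat >> h.py <<'E'
def needle(save=None):
    s,_=camera("scene");
    if save:cv2.imwrite(f"pics/{save}.png",s[:,:,::-1])
    c=s[160:185,420:452].astype(float);w=np.clip(c[...,0]-np.maximum(c[...,1],c[...,2])-25,0,None);v,u=np.mgrid[160:185,420:452]
    return np.array([(w*u).sum(),(w*v).sum()])/max(w.sum(),1e-9)
E
python3 - <<'E'
from h import *
n0=np.mean([needle() for _ in range(3)],0);print(n0)
tot=0
for k in range(24):
    spin(-.12);tot+=.12;n=needle(f"n{k}");print(round(tot,2),(n-n0).round(2),end=" ")
    if np.linalg.norm(n-n0)>.8:break
st("");print(needle()-n0)
E
```

```text
[436.66608077 171.24944983]
0.12 [-0.02  0.05] 0.24 [-0.01  0.03] 0.36 [0.   0.01] 0.48 [-0.01  0.02] 0.6 [ 0.01 -0.06] 0.72 [ 0.01 -0.06] 0.84 [-0.02  0.07] 0.96 [-0.   -0.02] 1.08 [-0.01 -0.02] 1.2 [ 0.01 -0.03] 1.32 [ 0.01 -0.06] 1.44 [-0.01  0.03] 1.56 [-0.01 -0.  ] 1.68 [-0. -0.] 1.8 [ 0.01 -0.02] 1.92 [ 0.01 -0.06] 2.04 [-0.01  0.03] 2.16 [-0.01  0.03] 2.28 [-0.01  0.01] 2.4 [-0.01  0.03] 2.52 [-0.01 -0.03] 2.64 [ 0.   -0.02] 2.76 [-0.   -0.04] 2.88 [0. 0.]  yaw -1.121 pos [ 0.533  -0.0428  0.1255] F [-1.6 -1.   3.7] M [-0.43  0.31  0.04] gap 0.0131 t 62.8417
[ 0.01281831 -0.04302781]
```

```bash
python3 - <<'E'
from h import *
look("f0")
s,_=camera("scene");P=cloud("scene",_);print(np.median(P[196:212,440:450][...,2]))
cv2.imwrite("pics/f0c.png",cv2.resize(s[145:235,395:475,::-1],None,fx=6,fy=6,interpolation=cv2.INTER_CUBIC))
E
```

```text
f0 plat z 0.1124 821
0.11259982418543829
```

View pics/f0c.png

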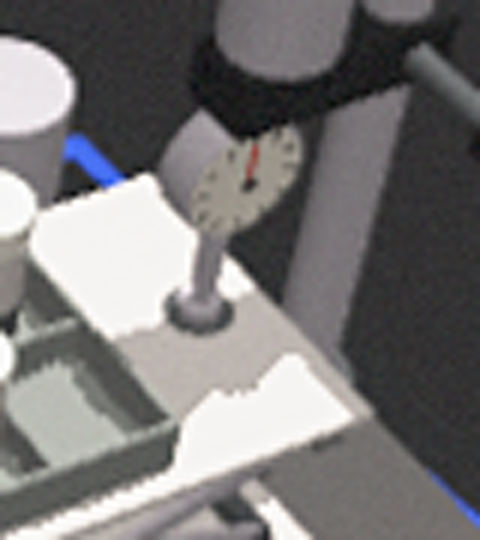

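The foot is nearly at the pad (200,308 in the crop) and the needle is still at zero. Continuing in steps.

```bash
python3 - <<'E'
from h import *
n0=np.array([436.666,171.249]);print(sense()["joint_pos"][6])
tot=0
for k in range(9):
    spin(-.1);tot+=.1;n=needle(f"m{k}");print(round(tot,2),(n-n0).round(2),end=" ")
    if np.linalg.norm(n-n0)>.7:break
st("");print(needle()-n0,sense()["joint_pos"][6])
s,_=camera("scene")
cv2.imwrite("pics/m_c.png",cv2.resize(s[155:195,415:455,::-1],None,fx=12,fy=12,interpolation=cv2.INTER_CUBIC))
E
```

```text
-1.831420862329884
0.1 [0.07 0.16] 0.2 [0.9  0.37]  yaw -1.318 pos [ 0.533  -0.0427  0.1255] F [-2.3 -1.5  4.2] M [-0.41  0.33  0.08] gap 0.0133 t 63.6417
[0.90272038 0.37185308] -2.0262910514898564
```

View pics/m_c.png

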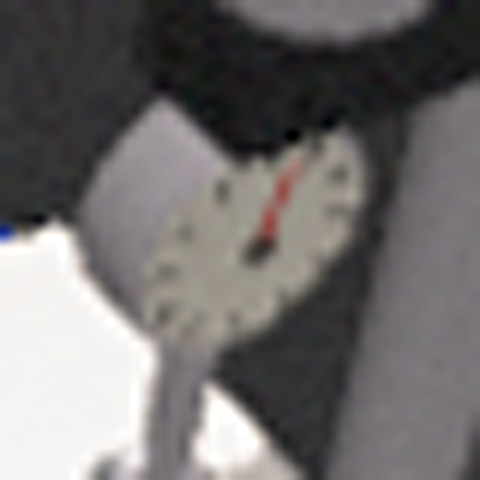

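Contact is made: the needle has left zero and now points to about (300,155) in the crop, a lift of roughly 0.5 to 0.9 mm. I'll go about 0.95 mm further, release and check.

```bash
python3 - <<'E'
from h import *
n0=np.array([436.666,171.249])
for k in range(4):
    spin(-.06);print((needle()-n0).round(2),end=" ")
st("")
command_gripper(.05);p=sense()["position"];print((needle()-n0).round(2));move_l([p[0],p[1],.26],feed=.12)
sleep(.5);print("after",(needle()-n0).round(2));look("g0")
s,_=camera("scene");p,d=camera("top")
for j in jars(p,d,.16,.2,(.45,.63),(.02,.21)):print(j[1],j[3],j[4])
print(white(p,d),sense()["time_s"])
cv2.imwrite("pics/g_c.png",cv2.resize(s[155:195,415:455,::-1],None,fx=12,fy=12,interpolation=cv2.INTER_CUBIC))
E
```

```text
[1.55 0.04] [1.8  0.34] [2.43 0.22] [2.48 0.51]  yaw -1.552 pos [ 0.5329 -0.0427  0.1255] F [-1.4 -0.3  3.9] M [-0.34  0.27 -0.  ] gap 0.0133 t 64.9417
[2.47 0.51]
after [2.46 0.52]
g0 plat z 0.1139 826
306 0.1804 [0.5711 0.1082 0.1797]
296 0.1806 [0.5682 0.0551 0.1801]
304 0.181 [0.5065 0.1648 0.1802]
299 0.1809 [0.5038 0.1122 0.1802]
296 0.1806 [0.5007 0.0591 0.1803]
[] 67.4583
```

View pics/g_c.png

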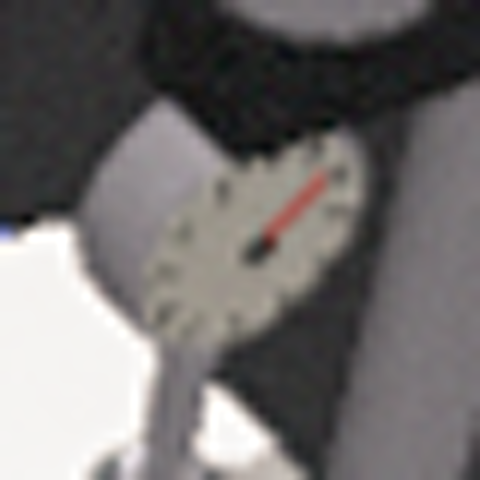

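View pics/g0s.png

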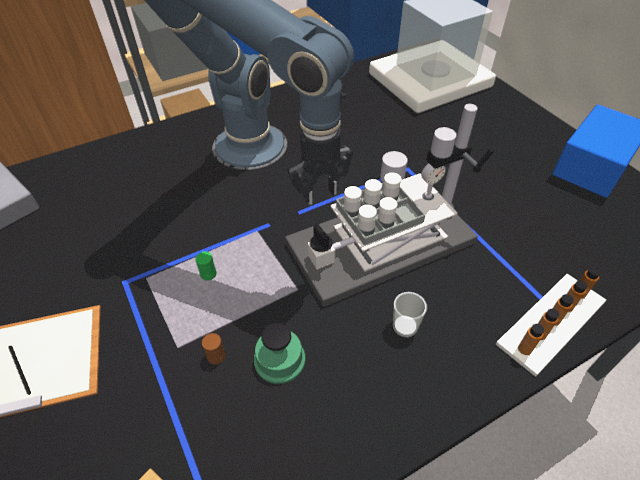

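Final views: the needle rests about two of twelve ticks past zero (pointing to 325,180 in the crop), which is roughly 1.5 mm of lift. It did not move when the knob was released. All five jars stand upright in the raised tray, and the bystanders and look-alikes are untouched.

```bash
python3 -c "
from h import *
finish_job()"
```

```text
the job is handed in; nothing more can be done
```

All five white specimen jars are standing in the tray, one to a cell, and the platform has been raised until it lifts the gauge's foot. I left the green and brown look-alikes alone, along with the cutter, the weight and the cup. The job was handed in at about 67 s on the robot's clock.

- **Jars:** all five cap tops sit at about 0.180 m, the same height to within 1 mm, so they are upright. Each is within about 3 mm of its cell's centre, and no white jars remain on the mat.
- **Knob:** I turned it in two grips to about 6.2 rad in total. The platform rose about 25 mm by the depth camera, which matches 4 mm per rad.
- **Gauge:** the needle stands about two of twelve ticks past zero, and it did not move after I let go of the knob.
- **Lift estimates:** the needle suggests about 1.7 mm of lift and the knob turn since contact about 1.4 mm. They differ by about 0.3 mm, and both fall within the one to two millimetres asked for.
- **Earlier estimate that was off:** reading the gap by eye part-way through gave 15–20 mm, but contact came at about 23.5 mm of rise.

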